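Feed a T-bar through a welding fixture to its end stop

TASK

Clear the short offcut of square tube out of the welding fixture's channel into the scrap bin. Then feed the steel T-bar, flange down and full-web end first, under the bridge from the side away from the end stop and on along the guides until its end has been pressed firmly against the end stop, and leave it lying flat there, touching the stop. The stop is held by friction only: do not shift it, and leave the other things on the table where they are.

Things in the scene. Friction and masses are not known exactly. Their poses are not given: they have to be found in the camera images.
- fixture: Dark steel fixture fixed on the table: a bridge, then two guide strips, then the end stop. Origin on the table under the middle of the bridge; x across the channel, y along it in the feed direction (towards the end stop), z up. The bar slides on the bare table. Beside the stop two bed strips, 8 mm high, 12 mm wide, lie at x = +-36 mm, y 163 to 248 mm.
- bridge_roof (a point): Middle of the underside of the bridge's roof, 54 mm above the table; axes as the fixture's. Roof 98 mm in x, 36 mm in y, 16 mm thick (bolt heads to 76 mm above the table), on two posts 24 mm wide. The opening is 50 mm wide in x, 54 mm high, y from -18 to 18 mm.
- guides (a point): Point on the table midway between the two guide strips, 80 mm in y from the fixture's origin; axes as the fixture's. The strips are 10 mm high, 10 mm wide, 100 mm long in y, their inner faces 50 mm apart.
- stop: End stop, dark steel: an upright plate 60 mm in x, 14 mm in y, its top 52 mm above the table, with a low foot and black knob behind it. Origin on the table below the middle of the face that looks to the bridge; axes as the fixture's. The face stands 170 to 186 mm in y from the fixture's origin. Held by friction only: slips in y at about 35 N, does not spring back.
- stop_face (a point): The end stop's origin: point at table height on the middle of the face that the bar must touch.
- bar: Loose plain steel T-bar lying on its flange: flange 44 mm wide (x), 180 mm long (y), 6 mm thick; upright web 9 mm thick in the middle, to 44 mm above the underside, from the nose end (y = 90 mm) back to y = -65 mm (25 mm of bare flange at the tail). 0.7 to 0.92 kg, centre of mass 7 mm ahead of the origin. Origin at the centre of the underside; y to the nose.
- bar_nose (a point): Middle of the lower edge of the bar's nose end (full-web end), at underside height. The bar starts left or right of the fixture (where the bin is not), its nose roughly towards the robot's left. Slid along the table it drags with up to 10 N.
- offcut: Loose offcut of square steel tube, 30 x 30 mm, 70 mm long (along its y), lying in the channel between bridge and stop. Origin at the centre of its underside, z up. About 0.18 kg.
- bin: Open grey scrap bin fixed on the table, 150 mm in x, 130 mm in y, 75 mm tall, walls and floor 4 mm. Origin at the centre of its underside.
- hammer: Bystander: hammer, 260 mm long, lying between robot and fixture; leave it.
- spray_can: Bystander: upright aluminium spray can, 60 mm across, 190 mm tall; leave it.
- f_clamp: Bystander: F-clamp lying flat, 300 mm long; leave it.
- square: Bystander: small L-shaped steel square, arms 100 mm; leave it.
- wire_brush: Bystander: brush with handle, 200 mm long; leave it.
- cup: Bystander: open steel cup, 76 mm across, 90 mm tall; leave it.
- weight: Bystander: steel block 100 x 60 x 45 mm; leave it.

How it is judged:
By the outcome, as a careful person would: the job done as asked, in the order asked, and still so for the second after the job is handed in, with the robot touching nothing.
It also fails if it takes over 72 s, if anything falls off the work surface, if the arm or the gripper's body presses on something with over 40 N, if the wrist force passes 120 N, or if a joint passes its speed limit or range.

ROBOT

A 7-joint arm with a two-finger parallel gripper is mounted at the origin on the work surface. World frame = base frame: x ahead of the robot, y to its left, z up, the work surface at z = 0. Lengths are in m, angles in rad, forces in N, time in s.
With the tool pointing down it reaches from about 0.425 to 0.8 m from the base axis. Payload 8.3 kg.
Tool frame: the origin (TCP) lies on the mounting face of the last link; the fingertips stand 173 mm ahead of it and the grasp point (between the pads) lies 155 mm ahead of it; z points along the fingers, y is the line along which they close (so a half turn about z gives the same grasp; the last joint's range is limited). The gripper opens to 85 mm and grips with 20 to 120 N. Pads are 22 mm wide; open, the fingers measure 114 mm over their backs; the gripper's body (76 mm by 85 mm) begins 54 mm behind the grasp point. The pads swing forward as they close: fully open they stand 13 mm farther back than shut.
Start: joints at [-1.295, 0.383, 0.016, 1.37, -0.006, 1.388, -0.046], TCP at [0.208, 0.589, 0.405] pointing down, gripper open.
Joint ranges: [-2.95, 2.95], [-0.25, 2.06], [-1.52, 1.56], [0.18, 2.33], [-1.44, 4.58], [0.02, 2.06], [-3.01, 3.01]. Speed limits (rad/s): [2.39, 2.39, 3.01, 3.01, 3.14, 3.14, 3.14].

INTERFACE

Orientations are given as a rotation vector (axis times angle).
In Python, from rig import * gives the robot as it stands. The module is installed in compiled form; this text tells all that it offers.
- The arm moves only by the tool jog_arm, never from a script. Its argument "rows" is a list of rows, each an object of numbers: "ax", "ay", "az": the turn, a rotation vector about the tool's x, y, z in rad; "tx", "ty", "tz": the shift along the tool's x, y, z in cm; "gripper": the finger opening in cm, from 0 to 8.54. A call has exactly 10 rows; each row shifts and turns the commanded pose from where the row before left it, along the tool's axes as they then stand; what a row does not reach is not made up. A row lasts 1/8 s, in which the tool goes at most 62.5 mm and 10.7 degrees, less where a joint would pass 70% of its speed; a pose out of reach is approached as far as the arm can. A call is refused whole if a number of a shift passes 6.25 or a number of a turn 0.188, either way. A call with a gripper value outside its range is refused whole. The fingers move at their own pace and stop on an object; the grip force is fixed at half the most. Time passes only in rows, so rows that do not move let the fingers close, or fill a call up. It gives the time, the measured TCP pose, the force, the opening and the grip force at its end, in the units of the state.
- observe(): the state, without advancing time (a new reading comes with each control period).
- read_camera(name): name is "side" or "top" or "wrist"; returns the picture (480x640x3 uint8, red, green, blue); there is no depth.
- camera_model(name): a dict with "K" (3x3 intrinsics, pixels), "R" (3x3) and "t" (3): a world point X has camera coordinates R X + t; the wrist camera has in their place "T_tool_cam" (4x4, takes a point from camera to tool coordinates, whose origin is the TCP and whose axes are the flange's). Camera axes: x right, y down, z forward; pixel columns grow to the right and rows downward; lengths in m; the calibration is good to about 2 mm. The wrist camera is an equidistant fisheye: a pixel r from the principal point sees the ray r / f radians off the axis. A picture is of the moment at which its call begins: read the wrist's pose just before it. camera_model takes no time and is no camera call.
- sign_off(): hands the job in; it is judged then, once.
The state is a dict: "clock": time; "qpos": joint angles; "joint_vel": joint speeds; "tau": joint torques, N m; "position": TCP position; "ee_rot": TCP orientation; "contact_force": force on the tool from outside, world axes, zero at the start; "moment": the same for the moment, N m; "grip_width": finger opening in m; "grip_force": force on a finger pad.
Only numpy, scipy, OpenCV 4.12 (cv2) and the standard library are available. Lean on these libraries where they do the work, as an engineer would, in place of code of your own. Each camera call takes 0.05 s, during which the arm holds its last target. There are 200 camera calls.

## Working session

There is one attempt and no reset: what is moved stays moved. The work goes in short steps, Python scripts to look and compute and a tool call to move; the robot and the scene stay as the last step left them, time stands still between calls to the robot, and variables do not carry over. Pictures are saved under pics/ and viewed, at most 10 in all, crops included, and the job is handed in when it is done.

Besides the shell and the picture viewer there is one more tool, called after ">>>" by a JSON object that holds its "name" and its "arguments", one argument or row to a line. jog_arm: Moves the arm, as the interface text tells. Its arguments: {"type":"object","properties":{"rows":{"type":"array","items":{"type":"object","properties":{"ax":{"type":"number"},"ay":{"type":"number"},"az":{"type":"number"},"tx":{"type":"number"},"ty":{"type":"number"},"tz":{"type":"number"},"gripper":{"type":"number"}}}}},"required":["rows"]}

```bash
mkdir -p pics; cat > h.py <<'E'
from rig import *
import numpy as np, cv2
from scipy.spatial.transform import Rotation as Ro
def ray(name,px,pose=None):
    m=camera_model(name); K=np.array(m["K"]); px=np.atleast_2d(np.array(px,float))
    if name!="wrist":
        R=np.array(m["R"]);t=np.array(m["t"])
        d=np.c_[px,np.ones(len(px))]@np.linalg.inv(K).T
        return -R.T@t, d@R
    p,rv=pose; T=np.array(m["T_tool_cam"]); R=Ro.from_rotvec(rv).as_matrix()
    x=(px-[K[0,2],K[1,2]])/[K[0,0],K[1,1]]; r=np.linalg.norm(x,axis=1)[:,None]+1e-12
    d=np.c_[x/r*np.sin(r),np.cos(r)]
    return R@T[:3,3]+p, d@(R@T[:3,:3]).T
def onplane(name,px,z,pose=None):
    c,d=ray(name,px,pose); return c+d*((z-c[2])/d[:,2])[:,None]
def tri(*rays):
    A=0;b=0
    for c,d in rays:
        d=d[0]/np.linalg.norm(d[0]);P=np.eye(3)-np.outer(d,d);A=A+P;b=b+P@c
    return np.linalg.solve(A,b)
def proj(name,X,pose=None):
    m=camera_model(name);K=np.array(m["K"]);X=np.atleast_2d(X)
    if name!="wrist":
        x=(X@np.array(m["R"]).T+np.array(m["t"]))@K.T; return x[:,:2]/x[:,2:]
    p,rv=pose;T=np.array(m["T_tool_cam"]);R=Ro.from_rotvec(rv).as_matrix()
    c=R@T[:3,3]+p; x=(X-c)@(R@T[:3,:3]); r=np.linalg.norm(x[:,:2],axis=1)
    th=np.arctan2(r,x[:,2]); return x[:,:2]/r[:,None]*th[:,None]*[K[0,0],K[1,1]]+[K[0,2],K[1,2]]
def snap(name,tag):
    s=observe(); im=read_camera(name); cv2.imwrite(f"pics/{tag}.png",im[:,:,::-1]); 
    pose=(np.array(s["position"]),np.array(s["ee_rot"])); np.savez(f"pics/{tag}.npz",p=pose[0],r=pose[1]); return im,pose
E
python3 - <<'E'
from h import *
for n in("top","side","wrist"):
    snap(n,n+"0")
    m=camera_model(n);print(n,{k:np.round(v,3).tolist() for k,v in m.items()})
s=observe();print({k:np.round(v,3).tolist() for k,v in s.items()})
E
```

```text
top {'K': [[456.264, 0.0, 321.574], [0.0, 456.264, 240.479], [0.0, 0.0, 1.0]], 'R': [[0.004, -1.0, -0.027], [-0.997, -0.002, -0.077], [0.077, 0.027, -0.997]], 't': [0.007, 0.569, 1.258]}
side {'K': [[512.882, 0.0, 324.367], [0.0, 512.882, 240.665], [0.0, 0.0, 1.0]], 'R': [[0.743, -0.669, 0.0], [-0.479, -0.531, -0.699], [0.468, 0.519, -0.715]], 't': [-0.413, 0.329, 1.053]}
wrist {'K': [[371.648, 0.0, 321.881], [0.0, 371.648, 239.611], [0.0, 0.0, 1.0]], 'T_tool_cam': [[0.0, -0.965, -0.262, 0.065], [1.0, 0.0, 0.0, -0.0], [-0.0, -0.262, 0.965, 0.031], [0.0, 0.0, 0.0, 1.0]]}
{'clock': 0.15, 'qpos': [-1.295, 0.384, 0.016, 1.371, -0.006, 1.388, -0.046], 'joint_vel': [0.002, -0.002, -0.001, -0.005, -0.0, -0.001, 0.001], 'tau': [0.003, -62.816, 0.846, -37.217, 0.017, 0.011, -0.0], 'position': [0.208, 0.589, 0.404], 'ee_rot': [-0.53, -3.096, 0.002], 'contact_force': [-0.597, 0.739, -0.568], 'moment': [-0.023, 0.021, -0.005], 'grip_force': 0.0, 'grip_width': 0.085}
```

View pics/top0.png

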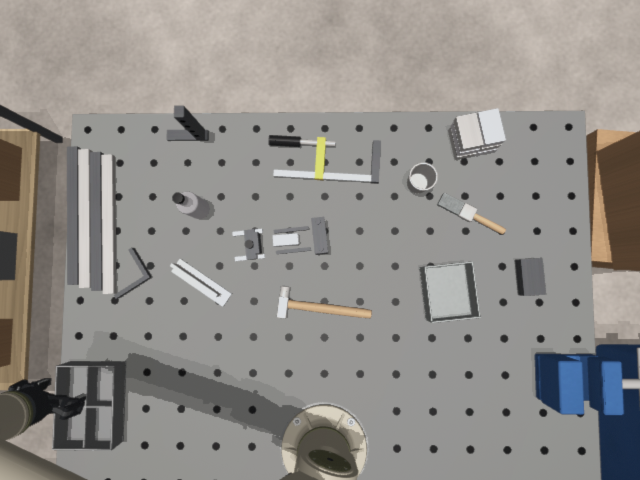

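View pics/side0.png

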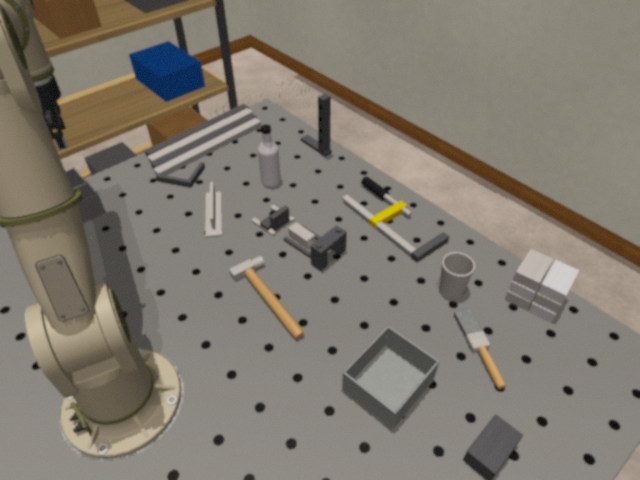

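Top view: the fixture lies along +y. The bridge is at about (320,236), the stop at (250,243) and the offcut at (287,240). The bar is at (200,283) with its nose up and left, and the bin is at (451,292). The side view confirms this.

```bash
python3 - <<'E'
from h import *
print("bridge",onplane("top",[[320,236]],.07),"stop",onplane("top",[[252,243]],.05),"offcut",onplane("top",[[286,240]],.03))
print("bin",onplane("top",[[425,266],[471,264],[478,317],[430,320]],.075))
print("bar",onplane("top",[[172,265],[230,300]],.02))
print("can",onplane("top",[[180,198]],.19),"hammer",onplane("top",[[285,303],[370,314]],.02))
t=cv2.imread("pics/top0.png");s=cv2.imread("pics/side0.png")
a=cv2.resize(t[215:325,155:335],None,fx=4.4,fy=4.4,interpolation=cv2.INTER_CUBIC)
cv2.imwrite("pics/c1.png",a[:480,:800]); print(a.shape)
s=observe();print(Ro.from_rotvec(s["ee_rot"]).as_matrix().round(3))
E
```

```text
bridge [[0.57711736 0.01111922 0.07      ]] stop [[0.55925333 0.19899166 0.05      ]] offcut [[0.56924909 0.10732193 0.03      ]]
bin [[ 0.49693081 -0.26889526  0.075     ]
 [ 0.50261206 -0.3904066   0.075     ]
 [ 0.36337371 -0.40570164  0.075     ]
 [ 0.35478068 -0.28006186  0.075     ]]
bar [[0.49873269 0.43026557 0.02      ]
 [0.4014764  0.26373473 0.02      ]]
can [[0.66058113 0.35437565 0.19      ]] hammer [[ 0.3939603   0.109463    0.02      ]
 [ 0.36498741 -0.1266485   0.02      ]]
(484, 792, 3)
[[-0.943  0.332 -0.001]
 [ 0.332  0.943 -0.001]
 [-0.    -0.002 -1.   ]]
```

View pics/c1.png

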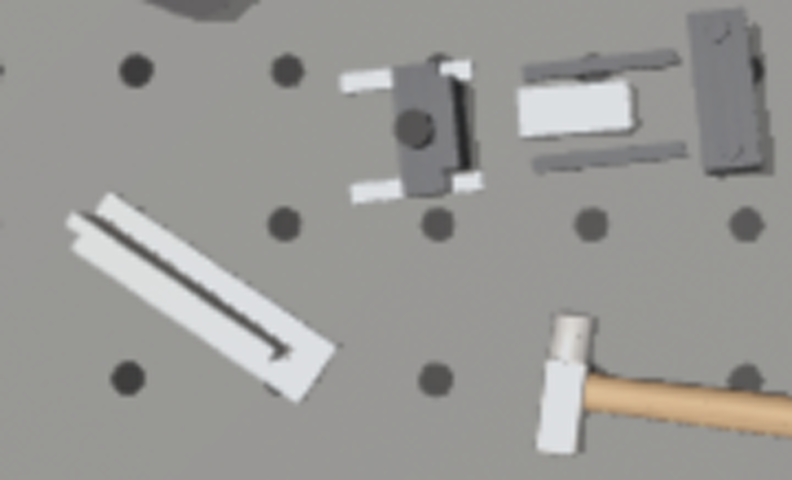

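```bash
cat >> h.py <<'E'
def cur():
    s=observe();p=np.array(s["position"]);R=Ro.from_rotvec(s["ee_rot"]).as_matrix();return p,R,s
def plan(x,y,z,az,n):
    "rows in tool axes to bring TCP to x,y,z with tool-x azimuth az (pointing down)"
    p,R,s=cur(); 
    Rt=np.array([[np.cos(az),np.sin(az),0],[np.sin(az),-np.cos(az),0],[0,0,-1]]).T
    Rt=np.array([[np.cos(az),np.sin(az),0],[np.sin(az),-np.cos(az),0],[0,0,-1]])
    rv=Ro.from_matrix(R.T@Rt).as_rotvec(); print("turn",rv.round(3),"per row",(rv/n).round(4))
    d=(np.array([x,y,z])-p)/n
    for i in range(n):
        Ri=R@Ro.from_rotvec(rv*i/n).as_matrix(); print(i,(Ri.T@d*100).round(2))
E
python3 -c "
from h import *
plan(.569,.107,.33,1.667,10)"
```

```text
turn [-1.000e-03  1.000e-03  1.136e+00] per row [-1.000e-04  1.000e-04  1.136e-01]
0 [-5.01 -3.35  0.74]
1 [-5.36 -2.76  0.74]
2 [-5.64 -2.13  0.74]
3 [-5.84 -1.48  0.74]
4 [-5.97 -0.81  0.74]
5 [-6.03 -0.13  0.74]
6 [-6.    0.56  0.74]
7 [-5.9   1.23  0.74]
8 [-5.72  1.89  0.74]
9 [-5.47  2.53  0.74]
```

>>> {"name": "jog_arm", "arguments": {
  "rows": [
    {"tx": -5.0,"ty": -3.3,"tz": 0.7,"az": 0.114},
    {"tx": -5.4,"ty": -2.8,"tz": 0.7,"az": 0.114},
    {"tx": -5.6,"ty": -2.1,"tz": 0.7,"az": 0.114},
    {"tx": -5.8,"ty": -1.5,"tz": 0.7,"az": 0.114},
    {"tx": -6.0,"ty": -0.8,"tz": 0.7,"az": 0.114},
    {"tx": -6.0,"ty": -0.1,"tz": 0.7,"az": 0.114},
    {"tx": -6.0,"ty": 0.6,"tz": 0.7,"az": 0.114},
    {"tx": -5.9,"ty": 1.2,"tz": 0.7,"az": 0.114},
    {"tx": -5.7,"ty": 1.9,"tz": 0.7,"az": 0.114},
    {"tx": -5.5,"ty": 2.5,"tz": 0.7,"az": 0.114}
  ]
}}

```text
$.rows[0]: bad value
```

```bash
python3 - <<'E'
from h import *
im,pose=snap("wrist","w1");print(pose,np.arctan2(*cur()[1][[1,0],0]),cur()[2]["joint_vel"])
E
```

```text
(array([0.2076451 , 0.58935382, 0.40388951]), array([-5.29527498e-01, -3.09639231e+00,  2.39554658e-03])) 2.8028556084430987 [-0.00222378 -0.00154235 -0.00119434 -0.00334101 -0.00101764  0.00025693
  0.00154487]
```

View pics/w1.png

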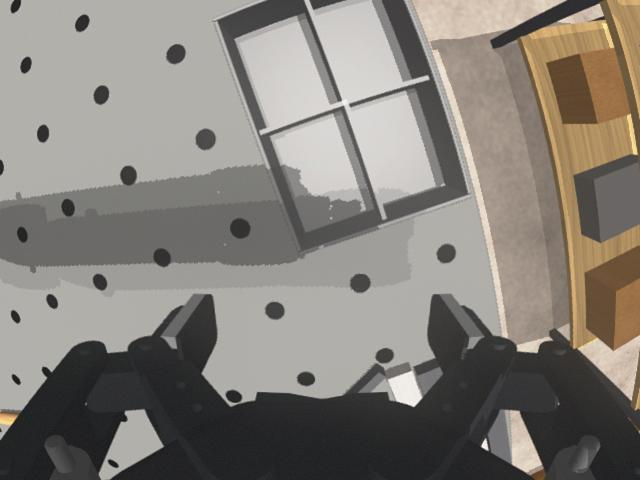

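The move was refused, probably because a row needs every field. This wrist picture only shows the starting view, with a tray and the fingers at (190,340) and (450,340).

>>> {"name": "jog_arm", "arguments": {
  "rows": [
    {"ax": 0,"ay": 0,"gripper": 8.5,"tx": -5.0,"ty": -3.3,"tz": 0.7,"az": 0.114},
    {"ax": 0,"ay": 0,"gripper": 8.5,"tx": -5.4,"ty": -2.8,"tz": 0.7,"az": 0.114},
    {"ax": 0,"ay": 0,"gripper": 8.5,"tx": -5.6,"ty": -2.1,"tz": 0.7,"az": 0.114},
    {"ax": 0,"ay": 0,"gripper": 8.5,"tx": -5.8,"ty": -1.5,"tz": 0.7,"az": 0.114},
    {"ax": 0,"ay": 0,"gripper": 8.5,"tx": -6.0,"ty": -0.8,"tz": 0.7,"az": 0.114},
    {"ax": 0,"ay": 0,"gripper": 8.5,"tx": -6.0,"ty": -0.1,"tz": 0.7,"az": 0.114},
    {"ax": 0,"ay": 0,"gripper": 8.5,"tx": -6.0,"ty": 0.6,"tz": 0.7,"az": 0.114},
    {"ax": 0,"ay": 0,"gripper": 8.5,"tx": -5.9,"ty": 1.2,"tz": 0.7,"az": 0.114},
    {"ax": 0,"ay": 0,"gripper": 8.5,"tx": -5.7,"ty": 1.9,"tz": 0.7,"az": 0.114},
    {"ax": 0,"ay": 0,"gripper": 8.5,"tx": -5.5,"ty": 2.5,"tz": 0.7,"az": 0.114}
  ]
}}

```text
clock: 1.45
position: [0.5688, 0.1058, 0.3345]
ee_rot: [-2.12, -2.318, -0.001]
contact_force: [1.2, 0.7, 0.8]
grip_width: 0.0853
grip_force: 0.0
```

```bash
python3 - <<'E'
from h import *
im,pose=snap("wrist","w1");print(pose,np.arctan2(*cur()[1][[1,0],0]),np.abs(cur()[2]["joint_vel"]).max())
E
```

```text
(array([0.56879924, 0.10580247, 0.33453313]), array([-2.12042244e+00, -2.31798675e+00, -5.93682655e-04])) 1.644342348675669 0.07058877792928657
```

View pics/w1.png

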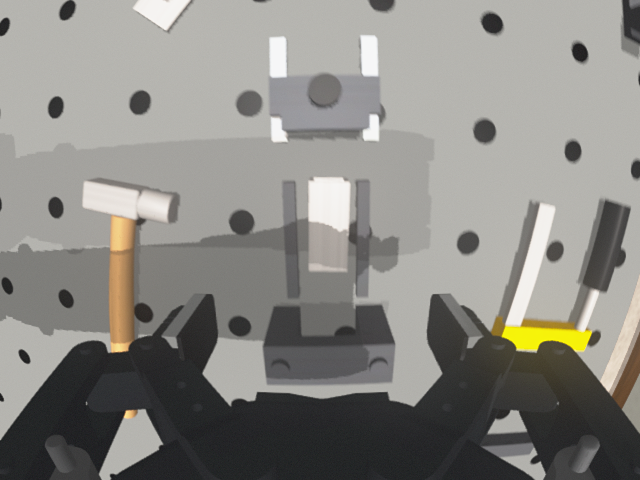

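Wrist picture: the stop is at about (325,100), its bed strips at x≈279 and 370, and the guides at x≈290 and 363 (rows 181–297). The offcut covers x 309–350, rows 178–272. The bridge's upper edge is at row 306. Now I'll refine these edges.

```bash
python3 - <<'E'
from h import *
im=cv2.imread("pics/w1.png");g=cv2.cvtColor(im,6);z=np.load("pics/w1.npz");pose=(z["p"],z["r"])
for r in (185,200,230,260,290): print(r,"cols278-376",g[r,278:376:1].tolist())
for c in (318,330,340): print(c,"rows170-190",g[170:190,c].tolist(),"rows262-282",g[262:282,c].tolist())
for c in (300,325,350): print(c,"rows 68-82",g[68:82,c].tolist(),"rows 120-142",g[120:142,c].tolist())
for n,p,h in [("guideL in",[[297,185],[297,290]],.01),("guideR in",[[357,185],[357,290]],.01),("bedL",[[279,38],[280,140]],.008),("bedR",[[369,37],[371,140]],.008),("off top",[[309,178],[350,178],[309,272],[350,272]],.03)]:
    print(n,onplane("wrist",p,h,pose).round(4).tolist())
E
```

```text
185 cols278-376 [163, 165, 162, 156, 143, 132, 127, 128, 129, 129, 130, 129, 131, 129, 129, 126, 115, 127, 151, 162, 165, 167, 165, 164, 165, 166, 166, 165, 165, 167, 202, 230, 242, 243, 243, 243, 244, 244, 244, 244, 244, 244, 244, 244, 244, 244, 243, 243, 243, 243, 243, 243, 243, 244, 244, 245, 245, 245, 245, 245, 244, 244, 243, 243, 244, 244, 244, 243, 243, 243, 242, 231, 202, 167, 164, 165, 165, 149, 113, 108, 124, 131, 133, 133, 133, 133, 131, 132, 131, 132, 132, 140, 155, 164, 167, 164, 164, 164]
200 cols278-376 [163, 163, 164, 163, 152, 136, 128, 128, 126, 127, 127, 128, 129, 129, 129, 131, 120, 113, 137, 158, 166, 165, 165, 166, 164, 166, 166, 164, 164, 159, 191, 224, 239, 242, 242, 242, 242, 242, 242, 242, 243, 243, 243, 243, 243, 242, 242, 242, 242, 242, 241, 242, 242, 242, 243, 243, 243, 243, 243, 243, 243, 242, 242, 242, 243, 243, 243, 242, 242, 242, 238, 220, 180, 167, 165, 166, 156, 144, 112, 111, 123, 132, 132, 130, 130, 131, 131, 129, 130, 130, 131, 143, 157, 164, 165, 165, 163, 164]
230 cols278-376 [114, 113, 112, 113, 115, 109, 96, 89, 91, 88, 91, 90, 91, 90, 91, 92,
[... 2331 characters left out ...]
3, 112, 114, 115, 114, 115, 114] rows 120-142 [156, 156, 156, 155, 155, 154, 156, 149, 135, 121, 109, 110, 119, 120, 115, 117, 116, 124, 137, 148, 159, 164]
350 rows 68-82 [180, 179, 182, 181, 180, 176, 168, 160, 156, 153, 153, 152, 151, 151] rows 120-142 [153, 155, 152, 154, 152, 153, 152, 145, 133, 118, 109, 103, 111, 115, 116, 115, 117, 121, 134, 146, 158, 163]
guideL in [[0.547, 0.1352, 0.01], [0.5535, 0.0457, 0.01]]
guideR in [[0.5946, 0.1395, 0.01], [0.6048, 0.0503, 0.01]]
bedL [[0.5223, 0.2533, 0.008], [0.5306, 0.1699, 0.008]]
bedR [[0.5932, 0.2606, 0.008], [0.6022, 0.1764, 0.008]]
off top [[0.5566, 0.1436, 0.03], [0.5867, 0.1464, 0.03], [0.5625, 0.0705, 0.03], [0.5946, 0.0733, 0.03]]
```

```bash
python3 - <<'E'
from h import *
z=np.load("pics/w1.npz");pose=(z["p"],z["r"])
P=lambda px,h:onplane("wrist",px,h,pose)
a=P([[296,185],[300,290]],0);b=P([[355,185],[355,290]],0);c=P([[282.5,185],[287,290]],.01);d=P([[369.5,185],[368,290]],.01)
for n,e in zip("abcd",(a,b,c,d)): v=e[0]-e[1]; print(n,e[:,:2].round(4).tolist(),"yaw",-v[0]/v[1])
print("widths",np.linalg.norm(a-b,axis=1),np.linalg.norm(c-d,axis=1))
# bridge/offcut heights
f=lambda u,v:[[155+u/4.4-.4,215+v/4.4-.4]]
for n,t,w in [("off -y -x",(632,128),(308.5,271)),("off -y +x",(630,82),(348,271)),("stop top -x",(445,192),(270,130)),("stop top +x",(428,64),(380,130)),("bridge +y-x",(708,174),(0,0))]:
    if w[0]: print(n,tri(ray("top",f(*t)),ray("wrist",[w],pose)).round(4))
print("off corners z.03",P([[308,179],[350,179],[308.5,271],[348,271]],.03).round(4).tolist())
print("bridge +y top edge corners z.07",P([[272,306],[386,306]],.07).round(4).tolist())
print("bed ends", P([[279,38],[280,140],[369,37],[371,140]],.008).round(4).tolist())
print("stop face z.052",P([[271,129],[325,128.5],[380,129]],.052).round(4).tolist())
E
```

```text
a [[0.5457, 0.1339], [0.5558, 0.0417]] yaw 0.1097690773197428
b [[0.594, 0.1383], [0.6044, 0.046]] yaw 0.11278075422403498
c [[0.5355, 0.1343], [0.5449, 0.0449]] yaw 0.10517775239714738
d [[0.6045, 0.1405], [0.6143, 0.051]] yaw 0.1084917109305559
widths [0.04849671 0.04877538] [0.06932685 0.06962467]
off -y -x [0.5605 0.0725 0.0325]
off -y +x [0.5905 0.0745 0.0312]
stop top -x [0.5224 0.1825 0.0472]
stop top +x [0.5847 0.178  0.1696]
off corners z.03 [[0.5559, 0.1428, 0.03], [0.5868, 0.1457, 0.03], [0.5621, 0.0713, 0.03], [0.5929, 0.074, 0.03]]
bridge +y top edge corners z.07 [[0.5389, 0.0575, 0.07], [0.6183, 0.0644, 0.07]]
bed ends [[0.5223, 0.2533, 0.008], [0.5306, 0.1699, 0.008], [0.5932, 0.2606, 0.008], [0.6022, 0.1764, 0.008]]
stop face z.052 [[0.5288, 0.1772, 0.052], [0.565, 0.1803, 0.052], [0.6018, 0.1839, 0.052]]
```

>>> {"name": "jog_arm", "arguments": {
  "rows": [
    {"ax": 0,"ay": 0,"az": -0.016,"tx": 0.23,"ty": 0.58,"tz": 2.5,"gripper": 5.5},
    {"ax": 0,"ay": 0,"az": 0,"tx": 0,"ty": 0,"tz": 3.0,"gripper": 5.5},
    {"ax": 0,"ay": 0,"az": 0,"tx": 0,"ty": 0,"tz": 3.0,"gripper": 5.5},
    {"ax": 0,"ay": 0,"az": 0,"tx": 0,"ty": 0,"tz": 3.0,"gripper": 5.5},
    {"ax": 0,"ay": 0,"az": 0,"tx": 0,"ty": 0,"tz": 2.5,"gripper": 5.5},
    {"ax": 0,"ay": 0,"az": 0,"tx": 0,"ty": 0,"tz": 1.2,"gripper": 5.5},
    {"ax": 0,"ay": 0,"az": 0,"tx": 0,"ty": 0,"tz": 0,"gripper": 5.5},
    {"ax": 0,"ay": 0,"az": 0,"tx": 0,"ty": 0,"tz": 0,"gripper": 2.0},
    {"ax": 0,"ay": 0,"az": 0,"tx": 0,"ty": 0,"tz": 0,"gripper": 2.0},
    {"ax": 0,"ay": 0,"az": 0,"tx": 0,"ty": 0,"tz": 0,"gripper": 2.0}
  ]
}}

```text
clock: 2.75
position: [0.5742, 0.1101, 0.1842]
ee_rot: [2.097, 2.337, 0.003]
contact_force: [-0.3, 0.2, 6.8]
grip_width: 0.0285
grip_force: 61.1
```

```bash
python3 - <<'E'
from h import *
z=np.load("pics/w1.npz");pose=(z["p"],z["r"])
print(onplane("wrist",[[264,345],[394,345]],.07,pose).round(4).tolist(),onplane("wrist",[[272,308],[386,308]],0,pose).round(4).tolist())
E
```

```text
[[0.5341, 0.0248, 0.07], [0.6295, 0.0329, 0.07]] [[0.5316, 0.0214, 0.0], [0.6349, 0.0304, 0.0]]
```

>>> {"name": "jog_arm", "arguments": {
  "rows": [
    {"ax": 0,"ay": 0,"az": 0,"tx": 0,"ty": 0,"tz": -2.0,"gripper": 2.0},
    {"ax": 0,"ay": 0,"az": 0,"tx": 0,"ty": 0,"tz": -3.5,"gripper": 2.0},
    {"ax": 0,"ay": 0,"az": 0,"tx": 0,"ty": 0,"tz": -4.5,"gripper": 2.0},
    {"ax": 0,"ay": 0,"az": 0,"tx": -2,"ty": -1,"tz": -2,"gripper": 2.0},
    {"ax": 0,"ay": 0,"az": 0,"tx": -5.4,"ty": -2.3,"tz": 0,"gripper": 2.0},
    {"ax": 0,"ay": 0,"az": 0,"tx": -5.4,"ty": -2.3,"tz": 0,"gripper": 2.0},
    {"ax": 0,"ay": 0,"az": 0,"tx": -5.4,"ty": -2.3,"tz": 0,"gripper": 2.0},
    {"ax": 0,"ay": 0,"az": 0,"tx": -5.4,"ty": -2.3,"tz": 0,"gripper": 2.0},
    {"ax": 0,"ay": 0,"az": 0,"tx": -5.4,"ty": -2.3,"tz": 0,"gripper": 2.0},
    {"ax": 0,"ay": 0,"az": 0,"tx": -5.4,"ty": -2.3,"tz": 0,"gripper": 2.0}
  ]
}}

```text
clock: 4.0
position: [0.4626, -0.2496, 0.3041]
ee_rot: [2.097, 2.338, 0.002]
contact_force: [0.5, -0.3, -1.6]
grip_width: 0.0286
grip_force: 60.1
```

```bash
python3 - <<'E'
from h import *
plan(.429,-.336,.205,1.66,6);print(cur()[2]["grip_width"],cur()[2]["qpos"].round(2))
E
```

```text
turn [ 0.002 -0.     0.019] per row [ 0.0003 -0.      0.0032]
0 [-1.37 -0.71  1.65]
1 [-1.37 -0.71  1.65]
2 [-1.38 -0.7   1.65]
3 [-1.38 -0.7   1.65]
4 [-1.38 -0.69  1.65]
5 [-1.38 -0.69  1.65]
0.028635749327506815 [-0.14  0.28  0.68  1.81 -0.2   1.12  0.72]
```

>>> {"name": "jog_arm", "arguments": {
  "rows": [
    {"ax": 0,"ay": 0,"az": 0,"tx": -4.1,"ty": -2.1,"tz": 0,"gripper": 2.0},
    {"ax": 0,"ay": 0,"az": 0,"tx": -4.2,"ty": -2.1,"tz": 1.5,"gripper": 2.0},
    {"ax": 0,"ay": 0,"az": 0,"tx": 0,"ty": 0,"tz": 3.0,"gripper": 2.0},
    {"ax": 0,"ay": 0,"az": 0,"tx": 0,"ty": 0,"tz": 3.5,"gripper": 2.0},
    {"ax": 0,"ay": 0,"az": 0,"tx": 0,"ty": 0,"tz": 1.9,"gripper": 2.0},
    {"ax": 0,"ay": 0,"az": 0,"tx": 0,"ty": 0,"tz": 0,"gripper": 2.0},
    {"ax": 0,"ay": 0,"az": 0,"tx": 0,"ty": 0,"tz": 0,"gripper": 6.0},
    {"ax": 0,"ay": 0,"az": 0,"tx": 0,"ty": 0,"tz": 0,"gripper": 6.0},
    {"ax": 0,"ay": 0,"az": 0,"tx": 0,"ty": 0,"tz": 0,"gripper": 6.0},
    {"ax": 0,"ay": 0,"az": 0,"tx": 0,"ty": 0,"tz": -4.0,"gripper": 6.0}
  ]
}}

```text
clock: 5.25
position: [0.43, -0.334, 0.2422]
ee_rot: [-2.095, -2.335, 0.002]
contact_force: [0.8, 0.7, 1.2]
grip_width: 0.0599
grip_force: 0.0
```

```bash
python3 - <<'E'
from h import *
f=lambda u,v:[155+u/4.4-.4,215+v/4.4-.4]
c=onplane("top",[f(66,222),f(110,193),f(337,350),f(300,403)],.006);print(c.round(4).tolist())
w=onplane("top",[f(77,212),f(290,352)],.044);print("web",w.round(4).tolist())
plan(.43,.30,.40,1.10,14)
E
```

```text
[[0.4989, 0.4422, 0.006], [0.5178, 0.4139, 0.006], [0.4172, 0.2638, 0.006], [0.3832, 0.2871, 0.006]]
web [[0.5043, 0.4216, 0.044], [0.4174, 0.2848, 0.044]]
turn [-0.005 -0.001  0.579] per row [-0.0003 -0.0001  0.0414]
0 [ 4.5   0.49 -1.12]
1 [ 4.52  0.3  -1.12]
2 [ 4.53  0.11 -1.12]
3 [ 4.53 -0.08 -1.12]
4 [ 4.52 -0.26 -1.12]
5 [ 4.51 -0.45 -1.12]
6 [ 4.49 -0.63 -1.12]
7 [ 4.46 -0.82 -1.12]
8 [ 4.42 -1.   -1.12]
9 [ 4.37 -1.18 -1.12]
10 [ 4.32 -1.36 -1.12]
11 [ 4.26 -1.54 -1.12]
12 [ 4.19 -1.71 -1.12]
13 [ 4.12 -1.89 -1.13]
```

>>> {"name": "jog_arm", "arguments": {
  "rows": [
    {"ax": 0,"ay": 0,"az": 0,"tx": 2,"ty": 0.7,"tz": -4.5,"gripper": 5.0},
    {"ax": 0,"ay": 0,"az": 0,"tx": 5.4,"ty": 2.0,"tz": -2.0,"gripper": 5.0},
    {"ax": 0,"ay": 0,"az": 0,"tx": 5.4,"ty": 2.0,"tz": -1,"gripper": 5.0},
    {"ax": 0,"ay": 0,"az": 0,"tx": 5.4,"ty": 2.0,"tz": -1,"gripper": 5.0},
    {"ax": 0,"ay": 0,"az": 0,"tx": 5.4,"ty": 2.0,"tz": 0,"gripper": 5.0},
    {"ax": 0,"ay": 0,"az": 0,"tx": 5.4,"ty": 2.0,"tz": 0,"gripper": 5.0},
    {"ax": 0,"ay": 0,"az": 0.17,"tx": 5.6,"ty": -0.7,"tz": 0,"gripper": 5.0},
    {"ax": 0,"ay": 0,"az": 0.17,"tx": 5.4,"ty": -1.7,"tz": 0,"gripper": 5.0},
    {"ax": 0,"ay": 0,"az": 0.17,"tx": 5.0,"ty": -2.5,"tz": 0,"gripper": 5.0},
    {"ax": 0,"ay": 0,"az": 0.17,"tx": 4.5,"ty": -3.4,"tz": 0,"gripper": 5.0}
  ]
}}

```text
clock: 6.5
position: [0.4526, 0.1686, 0.3293]
ee_rot: [-2.724, -1.564, -0.002]
contact_force: [1.2, 0.1, 0.5]
grip_width: 0.0498
grip_force: 0.0
```

```bash
python3 - <<'E'
from h import *
plan(.43,.31,.33,.98,4)
E
```

```text
turn [ 0.    -0.001  0.062] per row [ 0.0001 -0.0003  0.0156]
0 [ 2.77 -2.27 -0.01]
1 [ 2.73 -2.31 -0.02]
2 [ 2.7  -2.36 -0.02]
3 [ 2.66 -2.4  -0.02]
```

>>> {"name": "jog_arm", "arguments": {
  "rows": [
    {"ax": 0,"ay": 0,"az": 0.015,"tx": 2.8,"ty": -2.3,"tz": 0,"gripper": 5.0},
    {"ax": 0,"ay": 0,"az": 0.015,"tx": 2.7,"ty": -2.3,"tz": 0,"gripper": 5.0},
    {"ax": 0,"ay": 0,"az": 0.015,"tx": 2.7,"ty": -2.3,"tz": 0,"gripper": 5.0},
    {"ax": 0,"ay": 0,"az": 0.015,"tx": 2.7,"ty": -2.4,"tz": 0,"gripper": 5.0},
    {"ax": 0,"ay": 0,"az": 0,"tx": 0,"ty": 0,"tz": 2,"gripper": 5.0},
    {"ax": 0,"ay": 0,"az": 0,"tx": 0,"ty": 0,"tz": 1,"gripper": 5.0},
    {"ax": 0,"ay": 0,"az": 0,"tx": 0,"ty": 0,"tz": 0,"gripper": 5.0},
    {"ax": 0,"ay": 0,"az": 0,"tx": 0,"ty": 0,"tz": 0,"gripper": 5.0},
    {"ax": 0,"ay": 0,"az": 0,"tx": 0,"ty": 0,"tz": 0,"gripper": 5.0},
    {"ax": 0,"ay": 0,"az": 0,"tx": 0,"ty": 0,"tz": 0,"gripper": 5.0}
  ]
}}

```text
clock: 7.75
position: [0.4303, 0.3086, 0.2992]
ee_rot: [-2.766, -1.489, -0.001]
contact_force: [-0.1, -0.1, -0.8]
grip_width: 0.0499
grip_force: 0.0
```

```bash
python3 - <<'E'
from h import *
im,pose=snap("wrist","w2");snap("top","top2");print(pose)
E
```

```text
(array([0.43029218, 0.30856795, 0.29915079]), array([-2.76582011e+00, -1.48913480e+00, -9.57909302e-04]))
```

View pics/w2.png

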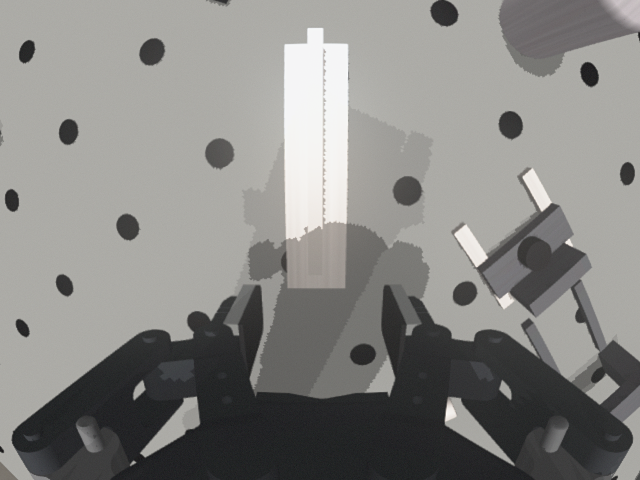

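Wrist picture: the bar's flange spans x 285–349 at row 44 to x 286–345 at row 288, where the tail is. The web runs up the middle to a top at (315,28), almost parallel to the tool x axis.

```bash
python3 - <<'E'
from h import *
im=cv2.imread("pics/w2.png");g=cv2.cvtColor(im,6).astype(int);z=np.load("pics/w2.npz");pose=(z["p"],z["r"])
for r in (60,120,180): print(r,g[r,280:352].tolist())
P=lambda px,h:onplane("wrist",px,h,pose).round(4)
c=P([[285,44],[349,44],[345.5,288],[287.5,288]],.006);print(c.tolist());print("c",c.mean(0))
v=(c[0]+c[1]-c[2]-c[3])/2;print("az",np.arctan2(v[1],v[0]),np.linalg.norm(v))
print("web nose top",P([[307.5,28],[323.5,28]],.044).tolist())
R=Ro.from_rotvec(pose[1]).as_matrix();print("tool az",np.arctan2(R[1,0],R[0,0]))
# height: nose web-top middle in top view
t=cv2.imread("pics/top0.png");f=lambda u,v:[[155+u/4.4-.4,215+v/4.4-.4]]
print("tri webtop nose",tri(ray("top",f(70,217)),ray("wrist",[[315.5,28]],pose)).round(4))
E
```

```text
60 [176, 175, 174, 178, 225, 246, 246, 245, 245, 245, 245, 245, 245, 245, 245, 245, 245, 245, 245, 245, 245, 245, 245, 245, 245, 245, 245, 245, 245, 245, 245, 246, 245, 245, 245, 245, 245, 245, 245, 246, 246, 247, 235, 192, 181, 211, 242, 246, 246, 245, 246, 245, 245, 245, 245, 245, 245, 246, 246, 245, 245, 245, 246, 245, 245, 246, 247, 241, 193, 173, 174, 175]
120 [182, 180, 180, 186, 229, 245, 246, 245, 245, 245, 245, 245, 245, 245, 245, 245, 246, 245, 245, 245, 245, 245, 245, 246, 245, 245, 245, 245, 245, 245, 245, 245, 245, 245, 245, 245, 245, 245, 245, 245, 246, 246, 235, 201, 185, 215, 241, 246, 245, 246, 245, 246, 246, 245, 245, 246, 246, 245, 245, 245, 245, 245, 245, 245, 245, 245, 246, 242, 154, 163, 166, 167]
180 [163, 165, 164, 164, 198, 236, 243, 242, 241, 241, 241, 241, 242, 242, 242, 242, 242, 242, 242, 242, 242, 243, 243, 243, 243, 243, 243, 242, 242, 241, 241, 241, 241, 241, 241, 241, 241, 241, 241, 241, 242, 242, 221, 180, 177, 197, 229, 242, 242, 243, 243, 244, 243, 243, 243, 243, 243, 242, 241, 241, 240, 240, 240, 241, 241, 242, 233, 191, 161, 164, 163, 164]
[[0.4848, 0.437, 0.006], [0.5221, 0.4122, 0.006], [0.4223, 0.2624, 0.006], [0.3852, 0.2868, 0.006]]
c [0.4536 0.3496 0.006 ]
az 0.9841796170320374 0.18011132668435928
web nose top [[0.4992, 0.4274, 0.044], [0.5072, 0.4221, 0.044]]
tool az 0.987796981125438
tri webtop nose [0.5009 0.4208 0.0584]
```

>>> {"name": "jog_arm", "arguments": {
  "rows": [
    {"ax": 0,"ay": 0,"az": 0.004,"tx": 2.1,"ty": -0.15,"tz": 0,"gripper": 4.0},
    {"ax": 0,"ay": 0,"az": 0,"tx": 2.1,"ty": -0.15,"tz": 1.3,"gripper": 4.0},
    {"ax": 0,"ay": 0,"az": 0,"tx": 0,"ty": 0,"tz": 3.0,"gripper": 4.0},
    {"ax": 0,"ay": 0,"az": 0,"tx": 0,"ty": 0,"tz": 3.5,"gripper": 4.0},
    {"ax": 0,"ay": 0,"az": 0,"tx": 0,"ty": 0,"tz": 2.5,"gripper": 4.0},
    {"ax": 0,"ay": 0,"az": 0,"tx": 0,"ty": 0,"tz": 1.0,"gripper": 4.0},
    {"ax": 0,"ay": 0,"az": 0,"tx": 0,"ty": 0,"tz": 0,"gripper": 4.0},
    {"ax": 0,"ay": 0,"az": 0,"tx": 0,"ty": 0,"tz": 0,"gripper": 0.2},
    {"ax": 0,"ay": 0,"az": 0,"tx": 0,"ty": 0,"tz": 0,"gripper": 0.2},
    {"ax": 0,"ay": 0,"az": 0,"tx": 0,"ty": 0,"tz": 0,"gripper": 0.2}
  ]
}}

```text
clock: 9.1
position: [0.451, 0.3459, 0.1871]
ee_rot: [-2.768, -1.484, -0.003]
contact_force: [-2.0, -0.0, 5.7]
grip_width: 0.0079
grip_force: 60.3
```

```bash
python3 - <<'E'
from h import *
plan(.5976,-.1133,.1871,1.680,10);print(cur()[2]["qpos"].round(2))
print("cup",onplane("top",[[423,178]],.09),onplane("top",[[410,180],[436,178]],.09))
E
```

```text
turn [ 0.001 -0.002 -0.696] per row [ 0.0001 -0.0002 -0.0696]
0 [-3.01  3.76 -0.01]
1 [-3.27  3.54 -0.01]
2 [-3.51  3.31 -0.01]
3 [-3.73  3.06 -0.01]
4 [-3.93  2.79 -0.01]
5 [-4.12  2.51 -0.  ]
6 [-4.28  2.22 -0.  ]
7 [-4.42  1.91 -0.  ]
8 [-4.55  1.6  -0.  ]
9 [-4.65  1.28 -0.  ]
[-0.98  0.48  0.34  1.78 -0.2   0.9  -1.14]
cup [[ 0.73107815 -0.2638145   0.09      ]] [[ 0.72573883 -0.22923666  0.09      ]
 [ 0.73100631 -0.29827922  0.09      ]]
```

Lift first and start moving over.

>>> {"name": "jog_arm", "arguments": {
  "rows": [
    {"ax": 0,"ay": 0,"az": 0,"tx": 0,"ty": 0,"tz": -1.5,"gripper": 0.2},
    {"ax": 0,"ay": 0,"az": 0,"tx": 0,"ty": 0,"tz": -3.5,"gripper": 0.2},
    {"ax": 0,"ay": 0,"az": 0,"tx": 0,"ty": 0,"tz": -4,"gripper": 0.2},
    {"ax": 0,"ay": 0,"az": 0,"tx": 0,"ty": 0,"tz": -3.5,"gripper": 0.2},
    {"ax": 0,"ay": 0,"az": -0.07,"tx": -3.0,"ty": 3.8,"tz": 0,"gripper": 0.2},
    {"ax": 0,"ay": 0,"az": -0.07,"tx": -3.3,"ty": 3.5,"tz": 0,"gripper": 0.2},
    {"ax": 0,"ay": 0,"az": -0.07,"tx": -3.5,"ty": 3.3,"tz": 0,"gripper": 0.2},
    {"ax": 0,"ay": 0,"az": -0.07,"tx": -3.7,"ty": 3.1,"tz": 0,"gripper": 0.2},
    {"ax": 0,"ay": 0,"az": -0.07,"tx": -3.9,"ty": 2.8,"tz": 0,"gripper": 0.2},
    {"ax": 0,"ay": 0,"az": -0.07,"tx": -4.1,"ty": 2.5,"tz": 0,"gripper": 0.2}
  ]
}}

```text
clock: 10.35
position: [0.5391, 0.0686, 0.3108]
ee_rot: [-2.396, -2.031, 0.002]
contact_force: [0.4, 1.2, -7.7]
grip_width: 0.0083
grip_force: 59.0
```

```bash
python3 - <<'E'
from h import *
plan(.5976,-.1133,.300,1.680,4);print(cur()[2]["grip_width"])
E
```

```text
turn [-0.001  0.    -0.274] per row [-0.0003  0.     -0.0684]
0 [-4.25  2.19  0.27]
1 [-4.39  1.89  0.27]
2 [-4.5   1.59  0.27]
3 [-4.6   1.28  0.27]
0.008347779127768885
```

>>> {"name": "jog_arm", "arguments": {
  "rows": [
    {"ax": 0,"ay": 0,"az": -0.068,"tx": -4.25,"ty": 2.2,"tz": 0,"gripper": 0.2},
    {"ax": 0,"ay": 0,"az": -0.068,"tx": -4.4,"ty": 1.9,"tz": 0,"gripper": 0.2},
    {"ax": 0,"ay": 0,"az": -0.069,"tx": -4.5,"ty": 1.6,"tz": 0,"gripper": 0.2},
    {"ax": 0,"ay": 0,"az": -0.069,"tx": -4.6,"ty": 1.3,"tz": 0,"gripper": 0.2},
    {"ax": 0,"ay": 0,"az": 0,"tx": 0,"ty": 0,"tz": 2.0,"gripper": 0.2},
    {"ax": 0,"ay": 0,"az": 0,"tx": 0,"ty": 0,"tz": 3.0,"gripper": 0.2},
    {"ax": 0,"ay": 0,"az": 0,"tx": 0,"ty": 0,"tz": 3.0,"gripper": 0.2},
    {"ax": 0,"ay": 0,"az": 0,"tx": 0,"ty": 0,"tz": 2.2,"gripper": 0.2},
    {"ax": 0,"ay": 0,"az": 0,"tx": 0,"ty": 0,"tz": 0,"gripper": 0.2},
    {"ax": 0,"ay": 0,"az": 0,"tx": 0,"ty": 0,"tz": 0,"gripper": 0.2}
  ]
}}

```text
clock: 11.6
position: [0.5982, -0.112, 0.2097]
ee_rot: [2.099, 2.337, 0.0]
contact_force: [0.4, 0.1, -6.5]
grip_width: 0.0081
grip_force: 59.3
```

```bash
python3 - <<'E'
from h import *
im,pose=snap("wrist","w3");snap("side","side3");print(pose)
plan(.5976,-.1133,.1885,1.680,1)
E
```

```text
(array([ 0.59823145, -0.11195336,  0.20972585]), array([2.09878876e+00, 2.33684221e+00, 4.83173456e-04]))
turn [ 0.002  0.    -0.002] per row [ 0.0021  0.0005 -0.0019]
0 [-0.12 -0.11  2.17]
```

View pics/w3.png

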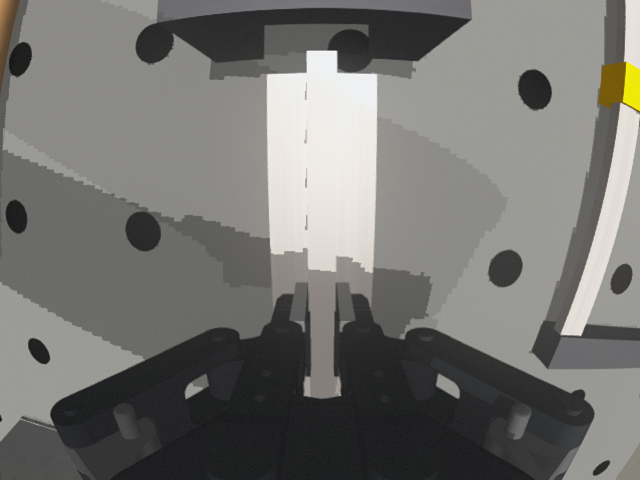

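Wrist picture: the bar is gripped straight, with the web top at x 307–337 (row 50) and the flange at x 267–377 (row 74). The bridge is ahead: its top lower corners are about (159,17) and (470,18), and the opening is at x 264–370.

```bash
python3 - <<'E'
from h import *
z=np.load("pics/w3.npz");pose=(z["p"],z["r"]);im=cv2.imread("pics/w3.png");g=cv2.cvtColor(im,6)
h=pose[0][2]-.1871
O=np.array([.584,.011]);a=.109;M=np.array([[np.cos(a),np.sin(a)],[-np.sin(a),np.cos(a)]])
F=lambda px,z:((onplane("wrist",px,z,pose)[:,:2]-O)@M.T*1000).round(1).tolist()
print("flange nose corners",F([[267,74],[377,74]],.006+h),"mid row 200",F([[270,200],[375.5,200]],.006+h))
print("web nose",F([[307,50],[337,50]],.044+h))
print("bridge top corners -y",F([[159,17],[470,18]],.07),"post outer bottom",F([[210,80],[414,77]],0),"inner",F([[264,60],[369,58]],0))
for r in (30,50,58,62): print(r,g[r,255:275].tolist(),g[r,360:380].tolist())
print("tool",((pose[0][:2]-O)@M.T*1000))
E
```

```text
flange nose corners [[-20.2, -29.9], [23.8, -30.0]] mid row 200 [[-19.7, -81.8], [23.8, -81.9]]
web nose [[-2.7, -29.8], [6.3, -29.8]]
bridge top corners -y [[-49.1, -15.3], [47.5, -16.7]] post outer bottom [[-52.8, -25.7], [46.3, -25.2]] inner [[-25.9, -17.5], [24.3, -16.8]]
30 [46, 45, 46, 47, 42, 46, 47, 41, 45, 76, 93, 93, 92, 91, 92, 92, 91, 95, 91, 92] [89, 90, 92, 92, 89, 91, 92, 90, 70, 47, 41, 43, 45, 40, 41, 44, 44, 44, 44, 45]
50 [49, 50, 49, 50, 51, 50, 53, 50, 57, 81, 91, 95, 94, 93, 95, 94, 94, 93, 95, 94] [45, 45, 46, 45, 43, 43, 42, 45, 45, 47, 48, 50, 47, 47, 49, 46, 47, 46, 46, 45]
58 [57, 54, 55, 55, 57, 58, 58, 58, 64, 95, 110, 110, 111, 110, 111, 111, 110, 110, 109, 110] [52, 53, 52, 52, 52, 50, 53, 48, 52, 52, 50, 53, 64, 67, 67, 57, 59, 55, 56, 56]
62 [95, 96, 96, 105, 109, 110, 111, 111, 110, 110, 111, 110, 109, 112, 113, 110, 110, 111, 111, 110] [56, 58, 55, 54, 54, 53, 52, 53, 52, 59, 87, 107, 112, 109, 109, 110, 110, 108, 108, 110]
tool [   0.77160219 -123.77183654]
```

>>> {"name": "jog_arm", "arguments": {
  "rows": [
    {"ax": 0,"ay": 0,"az": 0,"tx": 0,"ty": -0.24,"tz": 0.8,"gripper": 0.2},
    {"ax": 0,"ay": 0,"az": 0,"tx": 0,"ty": 0,"tz": 1.0,"gripper": 0.2},
    {"ax": 0,"ay": 0,"az": 0,"tx": 0,"ty": 0,"tz": 0.3,"gripper": 0.2},
    {"ax": 0,"ay": 0,"az": 0,"tx": 0,"ty": 0,"tz": 0,"gripper": 0.2},
    {"ax": 0,"ay": 0,"az": 0,"tx": 0.4,"ty": 0,"tz": 0,"gripper": 0.2},
    {"ax": 0,"ay": 0,"az": 0,"tx": 0.5,"ty": 0,"tz": 0,"gripper": 0.2},
    {"ax": 0,"ay": 0,"az": 0,"tx": 0.5,"ty": 0,"tz": 0,"gripper": 0.2},
    {"ax": 0,"ay": 0,"az": 0,"tx": 0.5,"ty": 0,"tz": 0,"gripper": 0.2},
    {"ax": 0,"ay": 0,"az": 0,"tx": 0.5,"ty": 0,"tz": 0,"gripper": 0.2},
    {"ax": 0,"ay": 0,"az": 0,"tx": 0,"ty": 0,"tz": 0,"gripper": 0.2}
  ]
}}

```text
clock: 12.95
position: [0.5931, -0.0874, 0.1877]
ee_rot: [-2.098, -2.338, -0.0]
contact_force: [-0.9, 0.6, -7.4]
grip_width: 0.0085
grip_force: 59.4
```

>>> {"name": "jog_arm", "arguments": {
  "rows": [
    {"ax": 0,"ay": 0,"az": 0,"tx": 0.8,"ty": 0,"tz": 0,"gripper": 0.2},
    {"ax": 0,"ay": 0,"az": 0,"tx": 0.8,"ty": 0,"tz": 0,"gripper": 0.2},
    {"ax": 0,"ay": 0,"az": 0,"tx": 0.8,"ty": 0,"tz": 0,"gripper": 0.2},
    {"ax": 0,"ay": 0,"az": 0,"tx": 0.8,"ty": 0,"tz": 0,"gripper": 0.2},
    {"ax": 0,"ay": 0,"az": 0,"tx": 0.8,"ty": 0,"tz": 0,"gripper": 0.2},
    {"ax": 0,"ay": 0,"az": 0,"tx": 0.8,"ty": 0,"tz": 0,"gripper": 0.2},
    {"ax": 0,"ay": 0,"az": 0,"tx": 0.8,"ty": 0,"tz": 0,"gripper": 0.2},
    {"ax": 0,"ay": 0,"az": 0,"tx": 0.5,"ty": 0,"tz": 0,"gripper": 0.2},
    {"ax": 0,"ay": 0,"az": 0,"tx": 0,"ty": 0,"tz": 0,"gripper": 0.2},
    {"ax": 0,"ay": 0,"az": 0,"tx": 0,"ty": 0,"tz": 0.05,"gripper": 0.2}
  ]
}}

```text
clock: 14.2
position: [0.5866, -0.0279, 0.1873]
ee_rot: [2.1, 2.337, -0.0]
contact_force: [-0.5, 0.5, -7.7]
grip_width: 0.0076
grip_force: 59.6
```

>>> {"name": "jog_arm", "arguments": {
  "rows": [
    {"ax": 0,"ay": 0,"az": 0,"tx": 0,"ty": 0,"tz": 0.07,"gripper": 0.2},
    {"ax": 0,"ay": 0,"az": 0,"tx": 0,"ty": 0,"tz": 0,"gripper": 3.0},
    {"ax": 0,"ay": 0,"az": 0,"tx": 0,"ty": 0,"tz": 0,"gripper": 3.0},
    {"ax": 0,"ay": 0,"az": 0,"tx": -1.2,"ty": 0,"tz": 0,"gripper": 3.0},
    {"ax": 0,"ay": 0,"az": 0,"tx": -2.3,"ty": 0,"tz": 0,"gripper": 3.0},
    {"ax": 0,"ay": 0,"az": 0,"tx": -1.2,"ty": 0,"tz": 0,"gripper": 3.0},
    {"ax": 0,"ay": 0,"az": 0,"tx": 0,"ty": 0,"tz": 0,"gripper": 3.0},
    {"ax": 0,"ay": 0,"az": 0,"tx": 0,"ty": 0,"tz": 0,"gripper": 0.2},
    {"ax": 0,"ay": 0,"az": 0,"tx": 0,"ty": 0,"tz": 0,"gripper": 0.2},
    {"ax": 0,"ay": 0,"az": 0,"tx": 0,"ty": 0,"tz": 0,"gripper": 0.2}
  ]
}}

```text
clock: 15.45
position: [0.5916, -0.0733, 0.1865]
ee_rot: [-2.097, -2.338, -0.001]
contact_force: [-0.1, 0.9, 1.2]
grip_width: 0.008
grip_force: 59.2
```

>>> {"name": "jog_arm", "arguments": {
  "rows": [
    {"ax": 0,"ay": 0,"az": 0,"tx": 0.4,"ty": 0,"tz": 0,"gripper": 0.2},
    {"ax": 0,"ay": 0,"az": 0,"tx": 0.6,"ty": 0,"tz": 0,"gripper": 0.2},
    {"ax": 0,"ay": 0,"az": 0,"tx": 0.6,"ty": 0,"tz": 0,"gripper": 0.2},
    {"ax": 0,"ay": 0,"az": 0,"tx": 0.6,"ty": 0,"tz": 0,"gripper": 0.2},
    {"ax": 0,"ay": 0,"az": 0,"tx": 0.6,"ty": 0,"tz": 0,"gripper": 0.2},
    {"ax": 0,"ay": 0,"az": 0,"tx": 0.6,"ty": 0,"tz": 0,"gripper": 0.2},
    {"ax": 0,"ay": 0,"az": 0,"tx": 0.6,"ty": 0,"tz": 0,"gripper": 0.2},
    {"ax": 0,"ay": 0,"az": 0,"tx": 0.6,"ty": 0,"tz": 0,"gripper": 0.2},
    {"ax": 0,"ay": 0,"az": 0,"tx": 0.1,"ty": 0,"tz": 0,"gripper": 0.2},
    {"ax": 0,"ay": 0,"az": 0,"tx": 0,"ty": 0,"tz": 0,"gripper": 0.2}
  ]
}}

```text
clock: 16.7
position: [0.5865, -0.0269, 0.1865]
ee_rot: [-2.098, -2.338, -0.001]
contact_force: [0.8, -1.0, 0.4]
grip_width: 0.0078
grip_force: 59.0
```

>>> {"name": "jog_arm", "arguments": {
  "rows": [
    {"ax": 0,"ay": 0,"az": 0,"tx": 0,"ty": 0,"tz": 0,"gripper": 3.5},
    {"ax": 0,"ay": 0,"az": 0,"tx": 0,"ty": 0,"tz": 0,"gripper": 3.5},
    {"ax": 0,"ay": 0,"az": 0,"tx": 0,"ty": 0,"tz": -2,"gripper": 3.5},
    {"ax": 0,"ay": 0,"az": 0,"tx": 0,"ty": 0,"tz": -4,"gripper": 3.5},
    {"ax": 0,"ay": 0,"az": 0,"tx": 0,"ty": 0,"tz": -3.5,"gripper": 3.5},
    {"ax": 0,"ay": 0,"az": 0,"tx": 0.3,"ty": 0,"tz": -1.5,"gripper": 3.5},
    {"ax": 0,"ay": 0,"az": 0,"tx": 3.5,"ty": 0,"tz": 0,"gripper": 3.5},
    {"ax": 0,"ay": 0,"az": 0,"tx": 4.0,"ty": 0,"tz": 0,"gripper": 3.5},
    {"ax": 0,"ay": 0,"az": 0,"tx": 1.5,"ty": 0,"tz": 0,"gripper": 3.5},
    {"ax": 0,"ay": 0,"az": 0,"tx": 0,"ty": 0,"tz": 0,"gripper": 3.5}
  ]
}}

```text
clock: 17.95
position: [0.5763, 0.066, 0.2964]
ee_rot: [-2.096, -2.339, 0.001]
contact_force: [0.4, -0.7, -0.1]
grip_width: 0.0349
grip_force: 0.0
```

```bash
python3 - <<'E'
from h import *
im,pose=snap("wrist","w4");snap("side","side4");print(pose)
E
```

```text
(array([0.57633359, 0.06595814, 0.29637673]), array([-2.09604103e+00, -2.33935169e+00,  5.42694623e-04]))
```

View pics/w4.png

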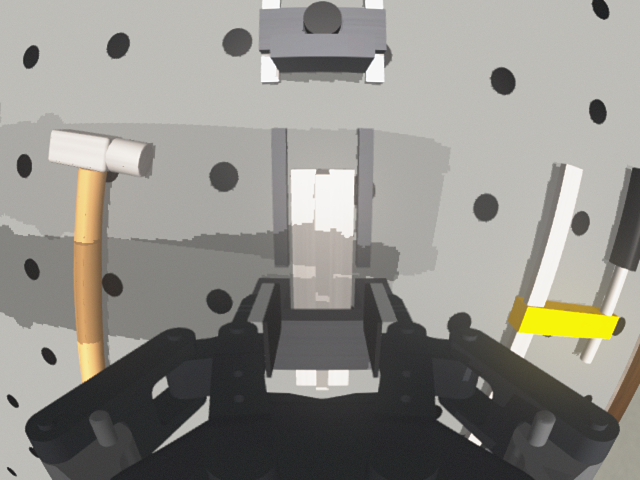

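Wrist picture: the bar is centred between the guides, flange x 291–354 and nose at row 169, with the guides' inner edges at x≈287 and 358. The stop is straight ahead, with the base of its face at about row 71. Next I'll work out the gap.

```bash
python3 - <<'E'
from h import *
z=np.load("pics/w4.npz");pose=(z["p"],z["r"]);im=cv2.imread("pics/w4.png");g=cv2.cvtColor(im,6)
O=np.array([.584,.011]);a=.109;M=np.array([[np.cos(a),np.sin(a)],[-np.sin(a),np.cos(a)]])
F=lambda px,z:((onplane("wrist",px,z,pose)[:,:2]-O)@M.T*1000).round(1).tolist()
print(g[50:82,300].tolist(),g[50:82,345].tolist());print(g[160:178,300].tolist(),g[160:178,323].tolist())
print("nose flange",F([[292,169.5],[354,169.5]],.006),"stop top edge",F([[300,57],[345,57]],.052),"stop base",F([[300,72],[345,72]],0))
print("guides in bottom",F([[288,150],[357,150]],0)); print("tool",(pose[0][:2]-O)@M.T*1000)
E
```

```text
[157, 155, 157, 156, 156, 157, 117, 69, 63, 63, 64, 66, 65, 65, 65, 65, 68, 67, 68, 68, 68, 76, 109, 133, 134, 134, 136, 135, 134, 134, 136, 154] [157, 156, 157, 158, 159, 157, 119, 66, 61, 62, 62, 62, 62, 64, 62, 61, 62, 64, 66, 64, 65, 72, 109, 134, 136, 134, 133, 135, 133, 135, 149, 184]
[175, 173, 175, 175, 174, 175, 176, 172, 171, 221, 249, 247, 246, 246, 246, 246, 246, 246] [176, 177, 177, 176, 176, 176, 176, 177, 169, 152, 141, 139, 140, 148, 207, 250, 247, 246]
nose flange [[-22.1, 101.7], [21.2, 101.7]] stop top edge [[-13.6, 170.7], [11.9, 170.8]] stop base [[-16.7, 171.6], [15.0, 171.6]]
guides in bottom [[-25.3, 115.2], [23.7, 115.3]]
tool [-1.64232633 55.46597154]
```

>>> {"name": "jog_arm", "arguments": {
  "rows": [
    {"ax": 0,"ay": 0,"az": 0,"tx": 0,"ty": 0,"tz": 2.5,"gripper": 3.5},
    {"ax": 0,"ay": 0,"az": 0,"tx": 0,"ty": 0,"tz": 3.5,"gripper": 3.5},
    {"ax": 0,"ay": 0,"az": 0,"tx": 0,"ty": 0,"tz": 3.0,"gripper": 3.5},
    {"ax": 0,"ay": 0,"az": 0,"tx": 0,"ty": 0,"tz": 1.5,"gripper": 3.5},
    {"ax": 0,"ay": 0,"az": 0,"tx": 0,"ty": 0,"tz": 0.45,"gripper": 3.5},
    {"ax": 0,"ay": 0,"az": 0,"tx": 0,"ty": 0,"tz": 0,"gripper": 3.5},
    {"ax": 0,"ay": 0,"az": 0,"tx": 0,"ty": 0,"tz": 0,"gripper": 0.2},
    {"ax": 0,"ay": 0,"az": 0,"tx": 0,"ty": 0,"tz": 0,"gripper": 0.2},
    {"ax": 0,"ay": 0,"az": 0,"tx": 0,"ty": 0,"tz": 0,"gripper": 0.2},
    {"ax": 0,"ay": 0,"az": 0,"tx": 0,"ty": 0,"tz": 0,"gripper": 0.2}
  ]
}}

```text
clock: 19.3
position: [0.5769, 0.065, 0.1881]
ee_rot: [2.099, 2.337, 0.002]
contact_force: [-1.7, -0.7, 6.6]
grip_width: 0.0081
grip_force: 60.1
```

>>> {"name": "jog_arm", "arguments": {
  "rows": [
    {"ax": 0,"ay": 0,"az": 0,"tx": 0.4,"ty": 0,"tz": 0,"gripper": 0.2},
    {"ax": 0,"ay": 0,"az": 0,"tx": 0.8,"ty": 0,"tz": 0,"gripper": 0.2},
    {"ax": 0,"ay": 0,"az": 0,"tx": 0.8,"ty": 0,"tz": 0,"gripper": 0.2},
    {"ax": 0,"ay": 0,"az": 0,"tx": 0.8,"ty": 0,"tz": 0,"gripper": 0.2},
    {"ax": 0,"ay": 0,"az": 0,"tx": 0.8,"ty": 0,"tz": 0,"gripper": 0.2},
    {"ax": 0,"ay": 0,"az": 0,"tx": 0.8,"ty": 0,"tz": 0,"gripper": 0.2},
    {"ax": 0,"ay": 0,"az": 0,"tx": 0.8,"ty": 0,"tz": 0,"gripper": 0.2},
    {"ax": 0,"ay": 0,"az": 0,"tx": 0.6,"ty": 0,"tz": 0,"gripper": 0.2},
    {"ax": 0,"ay": 0,"az": 0,"tx": 0.2,"ty": 0,"tz": 0,"gripper": 0.2},
    {"ax": 0,"ay": 0,"az": 0,"tx": 0,"ty": 0,"tz": 0,"gripper": 0.2}
  ]
}}

```text
clock: 20.55
position: [0.571, 0.1227, 0.1881]
ee_rot: [2.099, 2.333, 0.001]
contact_force: [1.0, -6.0, 4.6]
grip_width: 0.0078
grip_force: 60.0
```

>>> {"name": "jog_arm", "arguments": {
  "rows": [
    {"ax": 0,"ay": 0,"az": 0,"tx": 0.1,"ty": 0,"tz": 0,"gripper": 0.2},
    {"ax": 0,"ay": 0,"az": 0,"tx": 0.1,"ty": 0,"tz": 0,"gripper": 0.2},
    {"ax": 0,"ay": 0,"az": 0,"tx": 0.1,"ty": 0,"tz": 0,"gripper": 0.2},
    {"ax": 0,"ay": 0,"az": 0,"tx": 0.1,"ty": 0,"tz": 0,"gripper": 0.2},
    {"ax": 0,"ay": 0,"az": 0,"tx": 0.1,"ty": 0,"tz": 0,"gripper": 0.2},
    {"ax": 0,"ay": 0,"az": 0,"tx": 0.1,"ty": 0,"tz": 0,"gripper": 0.2},
    {"ax": 0,"ay": 0,"az": 0,"tx": 0.1,"ty": 0,"tz": 0,"gripper": 0.2},
    {"ax": 0,"ay": 0,"az": 0,"tx": 0.1,"ty": 0,"tz": 0,"gripper": 0.2},
    {"ax": 0,"ay": 0,"az": 0,"tx": 0.1,"ty": 0,"tz": 0,"gripper": 0.2},
    {"ax": 0,"ay": 0,"az": 0,"tx": 0,"ty": 0,"tz": 0,"gripper": 0.2}
  ]
}}

```text
clock: 21.8
position: [0.5701, 0.1311, 0.1881]
ee_rot: [2.1, 2.332, 0.0]
contact_force: [1.8, -7.3, 5.2]
grip_width: 0.0082
grip_force: 60.0
```

>>> {"name": "jog_arm", "arguments": {
  "rows": [
    {"ax": 0,"ay": 0,"az": 0,"tx": 0.03,"ty": 0,"tz": 0,"gripper": 0.2},
    {"ax": 0,"ay": 0,"az": 0,"tx": 0.03,"ty": 0,"tz": 0,"gripper": 0.2},
    {"ax": 0,"ay": 0,"az": 0,"tx": 0.03,"ty": 0,"tz": 0,"gripper": 0.2},
    {"ax": 0,"ay": 0,"az": 0,"tx": 0.03,"ty": 0,"tz": 0,"gripper": 0.2},
    {"ax": 0,"ay": 0,"az": 0,"tx": 0.03,"ty": 0,"tz": 0,"gripper": 0.2},
    {"ax": 0,"ay": 0,"az": 0,"tx": 0.03,"ty": 0,"tz": 0,"gripper": 0.2},
    {"ax": 0,"ay": 0,"az": 0,"tx": 0.03,"ty": 0,"tz": 0,"gripper": 0.2},
    {"ax": 0,"ay": 0,"az": 0,"tx": 0.03,"ty": 0,"tz": 0,"gripper": 0.2},
    {"ax": 0,"ay": 0,"az": 0,"tx": 0,"ty": 0,"tz": 0,"gripper": 0.2},
    {"ax": 0,"ay": 0,"az": 0,"tx": 0,"ty": 0,"tz": 0,"gripper": 0.2}
  ]
}}

```text
clock: 23.05
position: [0.5699, 0.1334, 0.1881]
ee_rot: [2.1, 2.332, -0.0]
contact_force: [1.3, -8.5, 5.3]
grip_width: 0.0078
grip_force: 60.0
```

>>> {"name": "jog_arm", "arguments": {
  "rows": [
    {"ax": 0,"ay": 0,"az": 0,"tx": 0.02,"ty": 0,"tz": 0,"gripper": 0.2},
    {"ax": 0,"ay": 0,"az": 0,"tx": 0.02,"ty": 0,"tz": 0,"gripper": 0.2},
    {"ax": 0,"ay": 0,"az": 0,"tx": 0.02,"ty": 0,"tz": 0,"gripper": 0.2},
    {"ax": 0,"ay": 0,"az": 0,"tx": 0.02,"ty": 0,"tz": 0,"gripper": 0.2},
    {"ax": 0,"ay": 0,"az": 0,"tx": 0.02,"ty": 0,"tz": 0,"gripper": 0.2},
    {"ax": 0,"ay": 0,"az": 0,"tx": 0.02,"ty": 0,"tz": 0,"gripper": 0.2},
    {"ax": 0,"ay": 0,"az": 0,"tx": 0.02,"ty": 0,"tz": 0,"gripper": 0.2},
    {"ax": 0,"ay": 0,"az": 0,"tx": 0.02,"ty": 0,"tz": 0,"gripper": 0.2},
    {"ax": 0,"ay": 0,"az": 0,"tx": 0,"ty": 0,"tz": 0,"gripper": 0.2},
    {"ax": 0,"ay": 0,"az": 0,"tx": 0,"ty": 0,"tz": 0,"gripper": 0.2}
  ]
}}

```text
clock: 24.3
position: [0.5698, 0.1346, 0.1882]
ee_rot: [2.1, 2.332, -0.0]
contact_force: [0.9, -8.8, 5.8]
grip_width: 0.0079
grip_force: 60.0
```

>>> {"name": "jog_arm", "arguments": {
  "rows": [
    {"ax": 0,"ay": 0,"az": 0,"tx": 0.02,"ty": 0,"tz": 0,"gripper": 0.2},
    {"ax": 0,"ay": 0,"az": 0,"tx": 0.02,"ty": 0,"tz": 0,"gripper": 0.2},
    {"ax": 0,"ay": 0,"az": 0,"tx": 0.02,"ty": 0,"tz": 0,"gripper": 0.2},
    {"ax": 0,"ay": 0,"az": 0,"tx": 0.02,"ty": 0,"tz": 0,"gripper": 0.2},
    {"ax": 0,"ay": 0,"az": 0,"tx": 0.02,"ty": 0,"tz": 0,"gripper": 0.2},
    {"ax": 0,"ay": 0,"az": 0,"tx": 0.02,"ty": 0,"tz": 0,"gripper": 0.2},
    {"ax": 0,"ay": 0,"az": 0,"tx": 0.02,"ty": 0,"tz": 0,"gripper": 0.2},
    {"ax": 0,"ay": 0,"az": 0,"tx": 0.02,"ty": 0,"tz": 0,"gripper": 0.2},
    {"ax": 0,"ay": 0,"az": 0,"tx": 0,"ty": 0,"tz": 0,"gripper": 0.2},
    {"ax": 0,"ay": 0,"az": 0,"tx": 0,"ty": 0,"tz": 0,"gripper": 0.2}
  ]
}}

```text
clock: 25.55
position: [0.5698, 0.1349, 0.1881]
ee_rot: [2.101, 2.329, -0.002]
contact_force: [2.1, -11.2, 5.8]
grip_width: 0.0079
grip_force: 60.1
```

>>> {"name": "jog_arm", "arguments": {
  "rows": [
    {"ax": 0,"ay": 0,"az": 0,"tx": 0.03,"ty": 0,"tz": 0,"gripper": 0.2},
    {"ax": 0,"ay": 0,"az": 0,"tx": 0.03,"ty": 0,"tz": 0,"gripper": 0.2},
    {"ax": 0,"ay": 0,"az": 0,"tx": 0.03,"ty": 0,"tz": 0,"gripper": 0.2},
    {"ax": 0,"ay": 0,"az": 0,"tx": 0.03,"ty": 0,"tz": 0,"gripper": 0.2},
    {"ax": 0,"ay": 0,"az": 0,"tx": 0.03,"ty": 0,"tz": 0,"gripper": 0.2},
    {"ax": 0,"ay": 0,"az": 0,"tx": 0.03,"ty": 0,"tz": 0,"gripper": 0.2},
    {"ax": 0,"ay": 0,"az": 0,"tx": 0.03,"ty": 0,"tz": 0,"gripper": 0.2},
    {"ax": 0,"ay": 0,"az": 0,"tx": 0,"ty": 0,"tz": 0,"gripper": 0.2},
    {"ax": 0,"ay": 0,"az": 0,"tx": 0,"ty": 0,"tz": 0,"gripper": 0.2},
    {"ax": 0,"ay": 0,"az": 0,"tx": 0,"ty": 0,"tz": 0,"gripper": 0.2}
  ]
}}

```text
clock: 26.8
position: [0.5697, 0.1353, 0.1881]
ee_rot: [2.102, 2.327, -0.004]
contact_force: [1.4, -17.2, 6.1]
grip_width: 0.0082
grip_force: 60.3
```

```bash
python3 - <<'E'
from h import *
s=observe();print(s["contact_force"],s["moment"],s["position"])
im,pose=snap("wrist","w5")
E
```

```text
[  1.35160642 -17.2308128    6.0507792 ] [-3.08908296 -0.12558547  0.15992528] [0.56973523 0.13527298 0.18814254]
```

View pics/w5.png

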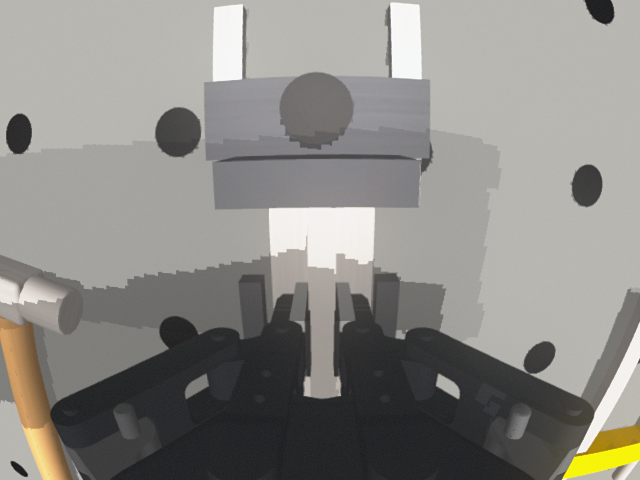

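Wrist picture: the nose (x 270–374, row 208) is against the lower edge of the stop face, and the bar is square in the channel. Force is 17 N against about 8 N of sliding drag. I'll press a bit harder, keeping under 35 N.

>>> {"name": "jog_arm", "arguments": {
  "rows": [
    {"ax": 0,"ay": 0,"az": 0,"tx": 0.05,"ty": 0,"tz": 0,"gripper": 0.2},
    {"ax": 0,"ay": 0,"az": 0,"tx": 0.05,"ty": 0,"tz": 0,"gripper": 0.2},
    {"ax": 0,"ay": 0,"az": 0,"tx": 0.05,"ty": 0,"tz": 0,"gripper": 0.2},
    {"ax": 0,"ay": 0,"az": 0,"tx": 0.05,"ty": 0,"tz": 0,"gripper": 0.2},
    {"ax": 0,"ay": 0,"az": 0,"tx": 0.05,"ty": 0,"tz": 0,"gripper": 0.2},
    {"ax": 0,"ay": 0,"az": 0,"tx": 0.05,"ty": 0,"tz": 0,"gripper": 0.2},
    {"ax": 0,"ay": 0,"az": 0,"tx": 0.03,"ty": 0,"tz": 0,"gripper": 0.2},
    {"ax": 0,"ay": 0,"az": 0,"tx": 0,"ty": 0,"tz": 0,"gripper": 0.2},
    {"ax": 0,"ay": 0,"az": 0,"tx": 0,"ty": 0,"tz": 0,"gripper": 0.2},
    {"ax": 0,"ay": 0,"az": 0,"tx": 0,"ty": 0,"tz": 0,"gripper": 0.2}
  ]
}}

```text
clock: 28.1
position: [0.5697, 0.1358, 0.1882]
ee_rot: [2.104, 2.322, -0.008]
contact_force: [0.5, -24.9, 8.1]
grip_width: 0.0083
grip_force: 60.6
```

>>> {"name": "jog_arm", "arguments": {
  "rows": [
    {"ax": 0,"ay": 0,"az": 0,"tx": 0.04,"ty": 0,"tz": 0,"gripper": 0.2},
    {"ax": 0,"ay": 0,"az": 0,"tx": 0.04,"ty": 0,"tz": 0,"gripper": 0.2},
    {"ax": 0,"ay": 0,"az": 0,"tx": 0.04,"ty": 0,"tz": 0,"gripper": 0.2},
    {"ax": 0,"ay": 0,"az": 0,"tx": 0.04,"ty": 0,"tz": 0,"gripper": 0.2},
    {"ax": 0,"ay": 0,"az": 0,"tx": 0.02,"ty": 0,"tz": 0,"gripper": 0.2},
    {"ax": 0,"ay": 0,"az": 0,"tx": 0,"ty": 0,"tz": 0,"gripper": 0.2},
    {"ax": 0,"ay": 0,"az": 0,"tx": 0,"ty": 0,"tz": 0,"gripper": 0.2},
    {"ax": 0,"ay": 0,"az": 0,"tx": 0,"ty": 0,"tz": 0,"gripper": 0.2},
    {"ax": 0,"ay": 0,"az": 0,"tx": 0,"ty": 0,"tz": 0,"gripper": 0.2},
    {"ax": 0,"ay": 0,"az": 0,"tx": 0,"ty": 0,"tz": 0,"gripper": 0.2}
  ]
}}

```text
clock: 29.35
position: [0.5697, 0.1361, 0.1881]
ee_rot: [2.105, 2.32, -0.01]
contact_force: [0.8, -30.0, 10.1]
grip_width: 0.0082
grip_force: 60.7
```

>>> {"name": "jog_arm", "arguments": {
  "rows": [
    {"ax": 0,"ay": 0,"az": 0,"tx": -0.15,"ty": 0,"tz": 0,"gripper": 0.2},
    {"ax": 0,"ay": 0,"az": 0,"tx": -0.15,"ty": 0,"tz": 0,"gripper": 0.2},
    {"ax": 0,"ay": 0,"az": 0,"tx": -0.15,"ty": 0,"tz": 0,"gripper": 0.2},
    {"ax": 0,"ay": 0,"az": 0,"tx": -0.15,"ty": 0,"tz": 0,"gripper": 0.2},
    {"ax": 0,"ay": 0,"az": 0,"tx": 0,"ty": 0,"tz": 0,"gripper": 0.2},
    {"ax": 0,"ay": 0,"az": 0,"tx": 0,"ty": 0,"tz": 0,"gripper": 0.2},
    {"ax": 0,"ay": 0,"az": 0,"tx": 0,"ty": 0,"tz": 0,"gripper": 0.2},
    {"ax": 0,"ay": 0,"az": 0,"tx": 0,"ty": 0,"tz": 0,"gripper": 0.2},
    {"ax": 0,"ay": 0,"az": 0,"tx": 0,"ty": 0,"tz": 0,"gripper": 0.2},
    {"ax": 0,"ay": 0,"az": 0,"tx": 0,"ty": 0,"tz": 0,"gripper": 0.2}
  ]
}}

```text
clock: 30.6
position: [0.5697, 0.1351, 0.1881]
ee_rot: [2.102, 2.328, -0.004]
contact_force: [0.0, -15.6, 5.5]
grip_width: 0.0081
grip_force: 60.2
```

>>> {"name": "jog_arm", "arguments": {
  "rows": [
    {"ax": 0,"ay": 0,"az": 0,"tx": -0.1,"ty": 0,"tz": 0,"gripper": 0.2},
    {"ax": 0,"ay": 0,"az": 0,"tx": -0.1,"ty": 0,"tz": 0,"gripper": 0.2},
    {"ax": 0,"ay": 0,"az": 0,"tx": 0,"ty": 0,"tz": 0,"gripper": 0.2},
    {"ax": 0,"ay": 0,"az": 0,"tx": 0,"ty": 0,"tz": 0,"gripper": 3.5},
    {"ax": 0,"ay": 0,"az": 0,"tx": 0,"ty": 0,"tz": 0,"gripper": 3.5},
    {"ax": 0,"ay": 0,"az": 0,"tx": 0,"ty": 0,"tz": 0,"gripper": 3.5},
    {"ax": 0,"ay": 0,"az": 0,"tx": 0,"ty": 0,"tz": -1,"gripper": 3.5},
    {"ax": 0,"ay": 0,"az": 0,"tx": 0,"ty": 0,"tz": -3,"gripper": 3.5},
    {"ax": 0,"ay": 0,"az": 0,"tx": 0,"ty": 0,"tz": -4,"gripper": 3.5},
    {"ax": 0,"ay": 0,"az": 0,"tx": -2,"ty": 0,"tz": -3,"gripper": 3.5}
  ]
}}

```text
clock: 31.85
position: [0.5708, 0.1202, 0.2994]
ee_rot: [2.095, 2.341, 0.003]
contact_force: [0.2, -0.1, -1.2]
grip_width: 0.035
grip_force: 0.0
```

```bash
python3 - <<'E'
from h import *
s=observe();im,pose=snap("wrist","w6");t,_=snap("top","top6");print(s["position"],s["contact_force"])
a=cv2.imread("pics/w6.png")[60:380,140:500];b=cv2.resize(cv2.imread("pics/top6.png")[210:330,230:490],None,fx=1.65,fy=1.65,interpolation=2)
c=np.zeros((320,a.shape[1]+b.shape[1],3),np.uint8);c[:,:a.shape[1]]=a;c[:b.shape[0],a.shape[1]:]=b;cv2.imwrite("pics/c6.png",c);print(c.shape)
E
```

```text
[0.57077986 0.12019774 0.29935121] [ 0.17188219 -0.07228532 -1.15957336]
(320, 789, 3)
```

View pics/c6.png

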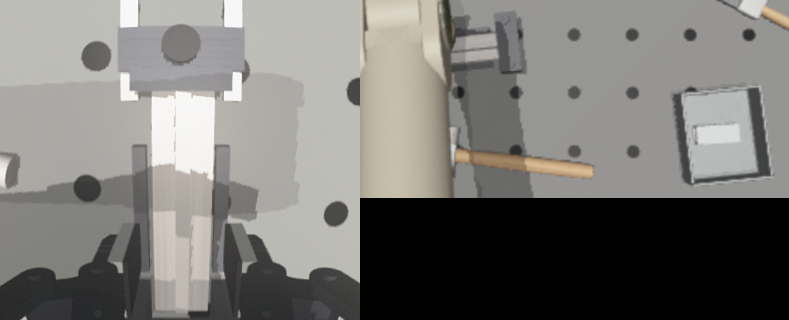

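The picture shows the offcut in the bin and the bar's nose flush with the stop face at crop row 92. One numeric check that the stop hasn't moved, then I'll hand in.

```bash
python3 - <<'E'
from h import *
z=np.load("pics/w6.npz");pose=(z["p"],z["r"]);g=cv2.cvtColor(cv2.imread("pics/w6.png"),6)
O=np.array([.584,.011]);a=.109;M=np.array([[np.cos(a),np.sin(a)],[-np.sin(a),np.cos(a)]])
F=lambda px,z:((onplane("wrist",px,z,pose)[:,:2]-O)@M.T*1000).round(1).tolist()
for c in (270,280,300,316,330,345,362): print(c,g[125:175,c].tolist())
print([ (r,F([[280,r]],.052)[0][1],F([[300,r]],.006)[0][1],F([[320,r]],.044)[0][1],F([[268,r]],.008)[0][1]) for r in (132,134,136,138,148,150,152,160)])
E
```

```text
270 [157, 159, 162, 160, 159, 161, 161, 160, 162, 162, 163, 163, 162, 162, 162, 157, 155, 150, 149, 146, 147, 146, 146, 147, 146, 174, 226, 244, 246, 246, 246, 246, 246, 246, 243, 213, 166, 172, 173, 175, 174, 174, 174, 174, 172, 173, 175, 174, 175, 174]
280 [160, 160, 161, 163, 161, 162, 162, 163, 162, 160, 162, 162, 163, 162, 162, 153, 147, 147, 147, 148, 147, 149, 148, 149, 146, 145, 137, 129, 125, 126, 128, 135, 150, 156, 166, 173, 175, 176, 175, 174, 175, 176, 176, 176, 177, 175, 175, 175, 175, 176]
300 [162, 161, 163, 162, 164, 165, 163, 164, 167, 164, 165, 167, 165, 164, 158, 154, 153, 150, 152, 150, 150, 150, 152, 152, 153, 160, 178, 189, 190, 189, 188, 191, 224, 244, 246, 246, 246, 246, 246, 246, 246, 246, 246, 246, 246, 246, 246, 246, 246, 246]
316 [141, 156, 161, 164, 165, 167, 165, 165, 167, 166, 166, 165, 163, 157, 154, 151, 151, 151, 153, 152, 153, 153, 153, 152, 153, 179, 229, 249, 250, 249, 249, 249, 248, 248, 247, 247, 247, 246, 246, 247, 247, 247, 247, 247, 247, 247, 247, 247, 247, 247]
330 [163, 163, 164, 164, 167, 167, 166, 165, 165, 164, 158, 155, 150, 151, 152, 
[... 265 characters left out ...]
153, 152, 154, 152, 153, 154, 152, 155, 161, 177, 185, 188, 186, 187, 199, 238, 247, 246, 246, 246, 246, 246, 246, 246, 246, 246, 246, 246, 246, 246, 246, 246, 246]
362 [157, 157, 158, 161, 162, 162, 161, 157, 151, 148, 147, 148, 148, 148, 145, 147, 149, 148, 148, 149, 148, 149, 149, 150, 149, 149, 155, 157, 160, 161, 161, 158, 149, 143, 149, 167, 177, 178, 178, 176, 179, 178, 178, 179, 179, 177, 179, 180, 179, 178]
[(132, 181.8, 182.8, 181.8, 183.2), (134, 180.6, 181.4, 180.6, 181.8), (136, 179.4, 180.0, 179.4, 180.3), (138, 178.3, 178.6, 178.1, 178.9), (148, 172.4, 171.5, 172.1, 171.9), (150, 171.2, 170.1, 170.9, 170.5), (152, 170.1, 168.7, 169.7, 169.0), (160, 165.4, 163.0, 164.8, 163.4)]
```

```bash
python3 -c "
from rig import *
print(sign_off())"
```

```text
the job is handed in; nothing more can be done
None
```

The job is handed in (judge's result not shown): the offcut is in the bin and the bar lies flat under the bridge against the end stop, pressed with about 22 N (30 N at the wrist less drag); the stop face measured within about 0.2 mm of where it was, and I did not measure the other things on the table again.

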